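# Line up the baby's jars in the bamboo rack

### The arm

A 6-joint arm with a two-finger parallel gripper is mounted at the origin on the work surface. World frame = base frame: x ahead of the robot, y to its left, z up, the work surface at z = 0. Lengths are in m, angles in rad, forces in N, time in s.
With the tool pointing down it reaches from about 0.375 to 0.9 m from the base axis. Payload 3.1 kg.
Tool frame: the origin (TCP) lies on the centre line of the jaws, within the pads' length; the fingertips stand 22 mm ahead of it and the grasp point (between the pads) lies 3 mm ahead of it; z points along the fingers, x is the direction in which the jaws open and shut, and the axes are right-handed (so a half turn about z gives the same grasp; the last joint's range is limited). The gripper opens to 87 mm and grips with 3 to 60 N. Pads are 19 mm wide; open, the fingers measure 117 mm over their backs; the gripper's body (75 mm by 190 mm) begins 51 mm behind the grasp point.
Start: joints at [1.143, 0.527, 1.433, -0, 1.181, -0.178], TCP at [0.154, 0.606, 0.206] pointing down, gripper open.
Joint ranges: [-3.08, 3.08], [-0.75, 2.2], [0.22, 2.44], [-1.43, 4.57], [0, 2.65], [-2.85, 2.85]. Speed limits (rad/s): [2.79, 2.79, 3.14, 3.14, 3.14, 3.14].

### API

Orientations are given as a unit quaternion [x, y, z, w].
In Python, from rig import robot, camera, order gives the robot as it stands.
- The arm moves only by the shell command python3 -m pendant 'ROWS' [OPENING] [FORCE]. ROWS is JSON, a list of rows, each a list of 2 entries, a list of its own where there are three numbers: the shift along the tool's x, y, z in mm, then the turn about the tool's z in degrees. A call has 1 to 8 rows; each row shifts and turns the commanded pose from where the row before left it, along the tool's axes as they then stand; what a row does not reach is not made up. A row lasts 1/8 s, in which the tool goes at most 62.5 mm and 10.7 degrees, less where a joint would pass 70% of its speed; a pose out of reach is approached as far as the arm can. A call with a gripper value outside its range is refused whole. OPENING is the finger opening in mm, from 0 to 87, set as the call begins (- or left out, the last holds). The fingers move at their own pace and stop on an object; FORCE is the grip in N (left out, the last holds). Time passes only in rows, so rows that do not move let the fingers close. It gives the time, the measured TCP pose, the force and the opening at its end, in the units of the state.
- robot.get_obs(): the state, without advancing time (a new reading comes with each control period).
- camera(name): name is "scene" or "top"; returns a dict with "pixels" (384x512x3 uint8, blue, green, red), "mtx" (3x3 intrinsics, pixels), "R" (3x3) and "t" (3): a world point X has camera coordinates R X + t. Camera axes: x right, y down, z forward; pixel columns grow to the right and rows downward; lengths in m; the calibration is good to about 2 mm. A picture is of the moment at which its call begins. There is no depth.
- order.hand_in(): hands the job in, once; it reports no verdict.
The state is a dict: "time": time; "q": joint angles; "joint_velocities": joint speeds; "joint_torque": joint torques, N m; "position": TCP position; "tool_rot": TCP orientation; "ft_force": force on the tool from outside, world axes, zero at the start; "moment": the same for the moment, N m; "grip_width": finger opening in m.
Only numpy, scipy, OpenCV 4.12 (cv2) and the standard library are available. Lean on these libraries where they do the work, as an engineer would, in place of code of your own. Each camera call takes 0.05 s, during which the arm holds its last target. There are 200 camera calls.

### The job

Stand the three jars in the bamboo rack, one to a bay: the wide open jar in the middle, the tall jar in the end bay nearer the steel canister and the square jar in the other end bay; then lay the round glass lid centred on top of the wide jar. Stand the snack cup on the ledge midway in the gap between the rack and the steel canister, in line with the rack. Never tip the jars or the cup over, and leave the ramekin and the baby spoon where they are.

Things in the scene. Friction and masses are not known exactly. Their poses are not given: they have to be found in the camera images.
- rack: Fixed slotted bamboo rack, 92 (x) by 252 (y) by 24 high, long side roughly across the robot's view (yaw within 0.15 rad of the world axes). Origin: centre of its underside; x away from the robot, y along its length, to the robot's left. Three bays in a row along y, centred at y = -82, 0 and +82 mm (x = 0), each 76 (y) by 80 (x) inside; bay floor 14 mm above the ledge, ribs round and between the bays 6 thick with their tops 24 mm above the ledge.
- canister: Fixed brushed-steel round canister with a dark steel flat lid, 81 diameter, 90 high. It stands beyond one end of the rack, on the left or the right, about 120 mm of free ledge between rack end and canister; a white stone mortar with pestle (not listed, fixed, about 96 diameter, 87 high) stands likewise beyond the other end. Origin: centre of its underside, z up.
- tall_jar: Loose slim round clear-glass jar with a steel screw cap, upright: glass 40 diameter up to 78 mm, then a shoulder, cap 34 diameter from 86 to 100 mm (total height 100); 0.13 to 0.21 kg. Origin: centre of its underside, z up.
- square_jar: Loose square clear-glass jar with a cork stopper, upright: glass 44 by 44, flat sides facing its x and y axes, 58 high; neck and cork 30 to 32 diameter above that, total height 78; 0.14 to 0.24 kg. Any yaw. Origin: centre of its underside, z up.
- wide_jar: Loose wide round clear-glass jar without a lid, upright, open at the top: 58 outer diameter, wall 4, 55 high; 0.14 to 0.24 kg. Origin: centre of its underside, z up.
- glass_lid: Loose round flat clear-glass lid, lying flat: disc 64 diameter, 5 thick, with an upright steel knob at its centre, 18 diameter, from 5 to 33 mm above the underside; 0.06 to 0.11 kg. It simply rests on the wide jar's rim. Origin: centre of the underside, z up.
- snack_cup: Loose blue plastic snack cup with a closed flip-top lid (white flap), upright: round, 54 diameter at the foot widening to 60 at 58 mm, lid 62 diameter to 66 mm, flap to 71 mm; 0.055 to 0.09 kg. Lid does not open. Origin: centre of its underside, z up.
- ramekin: Small loose white ceramic open ramekin standing among the other things, 58 diameter at the rim, 34 high; a bystander. Origin: centre of its underside.
- baby_spoon: Small loose steel baby spoon lying flat on the robot side of the things, about 116 long (x, bowl at +x), 6 high; a bystander. Origin: on its underside near the middle.
There are look-alikes about, which are no part of the job. Of the things that look like the snack_cup, take the one that is farthest to the robot's left at the start. What is shaped like the square_jar but green is not meant.

How it is judged:
At the end, for the whole second after the job is handed in: Wide jar mid bay, tall jar in canister-side bay, square jar in the other, upright on the bay floors; lid level on the wide jar, within 10 mm of centre; cup upright on the ledge, 164-214 mm along the rack, within 35 mm of its axis, over 78 mm from the canister (centres). All at rest (((y of canister in the frame of rack above 0 m and y of tall_jar in the frame of rack between 0.062 and 0.102 m and x of tall_jar in the frame of rack between -0.022 and 0.022 m and y of square_jar in the frame of rack between -0.102 and -0.062 m and x of square_jar in the frame of rack between -0.022 and 0.022 m and y of snack_cup in the frame of rack between 0.164 and 0.214 m and x of snack_cup in the frame of rack between -0.035 and 0.035 m) or (y of canister in the frame of rack below 0 m and y of tall_jar in the frame of rack between -0.102 and -0.062 m and x of tall_jar in the frame of rack between -0.022 and 0.022 m and y of square_jar in the frame of rack between 0.062 and 0.102 m and x of square_jar in the frame of rack between -0.022 and 0.022 m and y of snack_cup in the frame of rack between -0.214 and -0.164 m and x of snack_cup in the frame of rack between -0.035 and 0.035 m)) and y of wide_jar in the frame of rack between -0.02 and 0.02 m and x of wide_jar in the frame of rack between -0.022 and 0.022 m and z of tall_jar in the frame of rack between 0.01 and 0.018 m and z of square_jar in the frame of rack between 0.01 and 0.018 m and z of wide_jar in the frame of rack between 0.01 and 0.018 m and z of glass_lid in the frame of wide_jar between 0.051 and 0.059 m and horizontal distance between glass_lid and wide_jar below 0.01 m and height (world z) of snack_cup below 0.004 m and horizontal distance between snack_cup and canister above 0.078 m and angle between each of tall_jar, square_jar, wide_jar, glass_lid, snack_cup's own z axis and vertical below 0.08 rad and linear speed of each of tall_jar, square_jar, wide_jar, glass_lid, snack_cup below 0.02 m/s and angular speed of each of tall_jar, square_jar, wide_jar, glass_lid, snack_cup below 0.2 rad/s); the robot touches nothing.
It fails at once if a jar or the snack cup is tipped over (angle between any of tall_jar, square_jar, wide_jar, snack_cup's own z axis and vertical above 0.8 rad).
It fails at once if the ramekin or the baby spoon is shifted by more than 30 mm (distance of any of ramekin, baby_spoon from where it was at the start of the episode above 0.03 m).
It also fails if it takes over 109 s, if anything falls off the work surface, if the arm or the gripper's body presses on something with over 40 N, if the wrist force passes 120 N, or if a joint passes its speed limit or range.

## Working session

There is one attempt and no reset: what is moved stays moved. The work goes in short steps, Python scripts to look and compute and a shell command to move; the robot and the scene stay as the last step left them, time stands still between calls to the robot, and variables do not carry over. Pictures are saved under pics/ and viewed, about 12 in all and at most 16, crops included, and the job is handed in when it is done.

```bash
ls; mkdir -p pics
cat > h.py <<'E'
import numpy as np, cv2
from rig import robot, camera, order
def snap(n,f):
    c=camera(n); cv2.imwrite(f'pics/{f}.png',c['pixels']); np.savez(f'pics/{f}.npz',**c); return c
def load(f): return dict(np.load(f'pics/{f}.npz'))
def ray(c,u,v,z):
    d=c['R'].T@np.linalg.solve(c['mtx'],[u,v,1]); o=-c['R'].T@c['t']
    return o+d*(z-o[2])/d[2]
def proj(c,P):
    p=c['mtx']@(c['R']@np.array(P,float)+c['t']); return p[:2]/p[2]
def crop(f,g,x0,y0,x1,y1,s):
    im=cv2.imread(f'pics/{f}.png')[y0:y1,x0:x1]; cv2.imwrite(f'pics/{g}.png',cv2.resize(im,None,fx=s,fy=s,interpolation=cv2.INTER_CUBIC))
E
python3 - <<'E'
from h import *
for n in('top','scene'):
    c=snap(n,n+'0'); print(n,-c['R'].T@c['t'],c['R'].round(3).tolist(),c['mtx'][0,0])
o=robot.get_obs(); print(o)
a=cv2.imread('pics/top0.png');b=cv2.imread('pics/scene0.png')
cv2.imwrite('pics/t0.png',cv2.resize(a,(800,600)));cv2.imwrite('pics/s0.png',cv2.resize(b,(800,600)))
E
```

```text
pics
top [0.35582368 0.02159638 0.88351045] [[-0.009, -1.0, 0.008], [-0.987, 0.008, -0.163], [0.163, -0.009, -0.987]] 363.2984741147023
scene [1.0864647  0.56033466 0.70045224] [[-0.655, 0.755, -0.019], [0.486, 0.402, -0.776], [-0.578, -0.518, -0.63]] 402.69904171601553
{'time': 0.1, 'q': array([ 1.14353198e+00,  5.28352504e-01,  1.43372882e+00, -3.56885943e-05,
        1.18134941e+00, -1.78451210e-01]), 'joint_velocities': array([ 0.00180572, -0.00207135, -0.00304228, -0.00072796, -0.00039503,
        0.00066665]), 'joint_torque': array([ 1.00063352e-05, -4.40983522e+01, -1.77151823e+01,  6.35242439e-02,
        5.33103780e-02, -4.55769464e-05]), 'position': array([0.15358733, 0.60516442, 0.20519663]), 'tool_rot': array([ 7.89379378e-01,  6.13905003e-01, -8.06444975e-04,  4.41080340e-04]), 'ft_force': array([ 0.53332702, -0.47926821,  0.2619388 ]), 'moment': array([0.02114389, 0.01791958, 0.00490663]), 'grip_width': 0.08665458488049356}
```

View pics/t0.png

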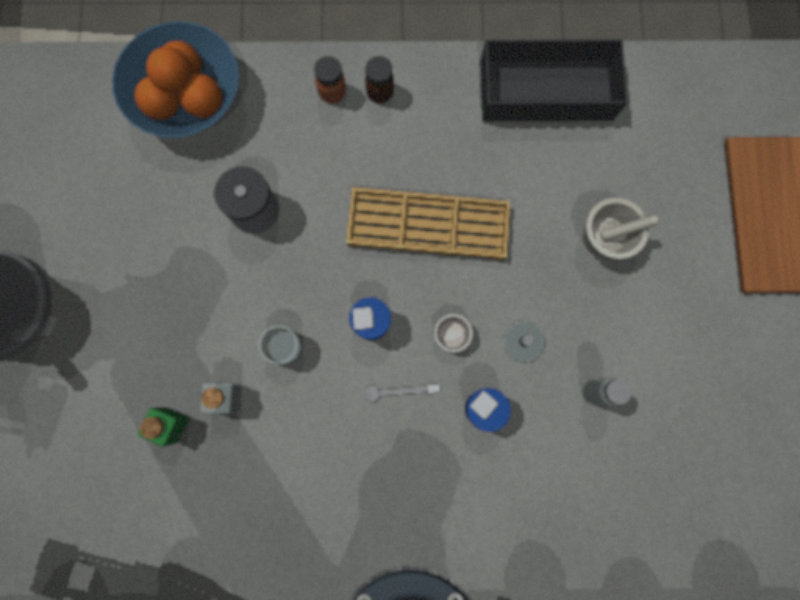

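View pics/s0.png

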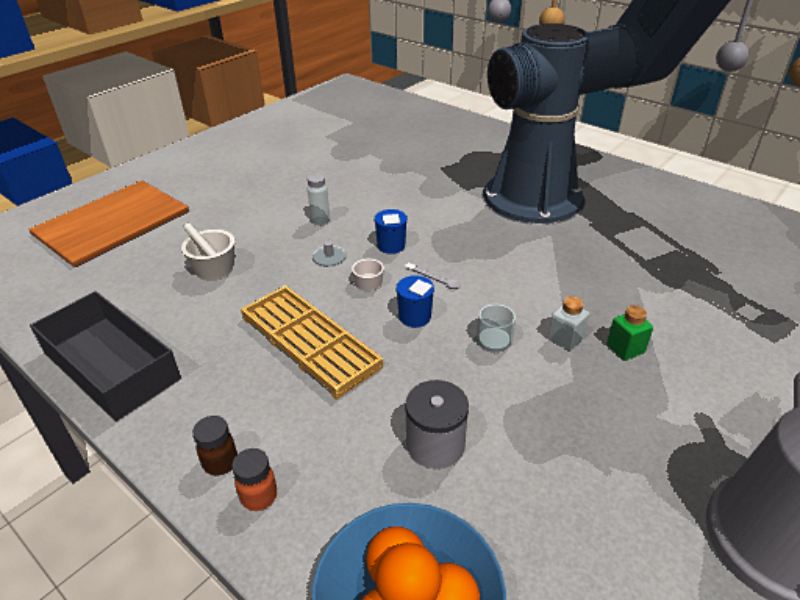

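Top view (800×600 scale): the snack-cup look-alikes are at (370,318) and (488,410), and the leftmost, (370,318), is the one to take. Square jars are the clear one at (215,398), which I want, and the green one at (163,427), which I don't. The wide jar is at (281,345), the tall jar at (617,392), the lid at (526,341), the rack centre at (429,223) and the canister at (243,195) on the left (+y). The ramekin is at (454,334) and the spoon at (400,391).

```bash
cat > ov.py <<'E'
from h import *
def circ(p,r,z,n=40):
    a=np.linspace(0,2*np.pi,n); return np.c_[p[0]+r*np.cos(a),p[1]+r*np.sin(a),0*a+z]
def sq(p,hx,hy,yaw,z):
    c,s=np.cos(yaw),np.sin(yaw); return np.array([[p[0]+c*x-s*y,p[1]+s*x+c*y,z] for x,y in((hx,hy),(-hx,hy),(-hx,-hy),(hx,-hy),(hx,hy))])
def overlay(f,g,box,s,curves):
    c=load(f); x0,y0,x1,y1=box
    im=cv2.resize(c['pixels'][y0:y1,x0:x1],None,fx=s,fy=s,interpolation=cv2.INTER_CUBIC)
    for P in curves:
        q=np.array([(proj(c,p)+.5-[x0,y0])*s for p in P]); cv2.polylines(im,[q.round().astype(int)],False,(0,255,255),1)
    cv2.imwrite(f'pics/{g}.png',im)
E
cat > est.py <<'E'
from ov import *
T=load('top0'); k=1/1.5625
g=lambda u,v,z: ray(T,u*k-.5,v*k-.5,z)[:2]
E={'tall':g(621,392,.1),'sq':g(212,398,.078),'wide':g(281,343,.055),'lid':g(526,341,.033),'cup':g(370,317,.066),'can':g(243,193,.09),'ram':g(454,334,.034)}
C=[g(*p,.024) for p in((353,188),(510,200),(508,259),(347,247))]
E['rack']=np.mean(C,0); d=(C[0]-C[1])+(C[3]-C[2]); yaw=np.arctan2(-d[0],d[1])
if __name__=='__main__':
    for n,v in E.items(): print(n,v.round(4), np.hypot(*v).round(3))
    print(yaw,[np.linalg.norm(C[i]-C[i-1]).round(3) for i in range(4)])
    cs=[circ(E['tall'],.017,.1),circ(E['tall'],.02,0),circ(E['sq'],.016,.078),sq(E['sq'],.022,.022,0,.058),sq(E['sq'],.022,.022,0,0),circ(E['wide'],.029,.055),circ(E['wide'],.029,0),
     circ(E['lid'],.009,.033),circ(E['lid'],.032,.0),circ(E['cup'],.031,.066),circ(E['cup'],.027,0),circ(E['can'],.0405,.09),circ(E['can'],.0405,0),circ(E['ram'],.029,.034),sq(E['rack'],.046,.126,yaw,.024)]
    overlay('top0','ov_t',(125,100,425,290),2.6,cs)
    overlay('scene0','ov_s',(145,100,425,310),2.8,cs)
E
python3 est.py
```

```text
tall [ 0.3569 -0.2899] 0.46
sq [0.3538 0.2743] 0.448
wide [0.432  0.1846] 0.47
lid [ 0.434  -0.1788] 0.469
cup [0.4677 0.0543] 0.471
can [0.6485 0.2385] 0.691
ram [ 0.4453 -0.0706] 0.451
rack [ 0.6214 -0.0375] 0.622
-0.08471678194705311 [np.float64(0.097), np.float64(0.25), np.float64(0.096), np.float64(0.251)]
```

View pics/ov_t.png

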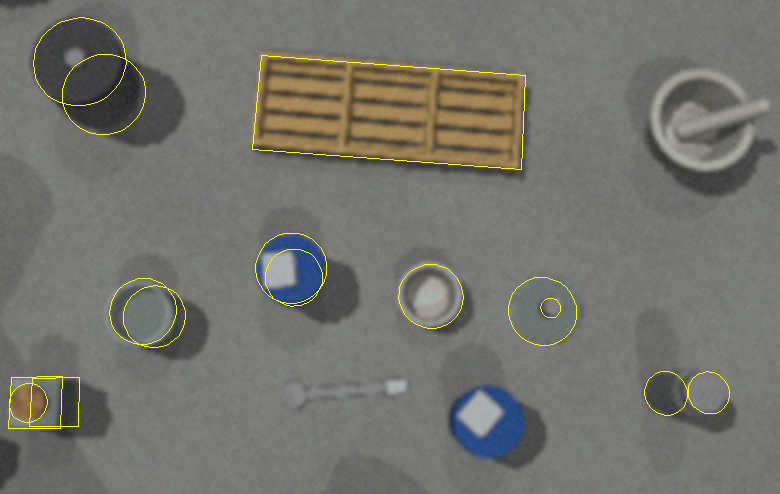

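View pics/ov_s.png

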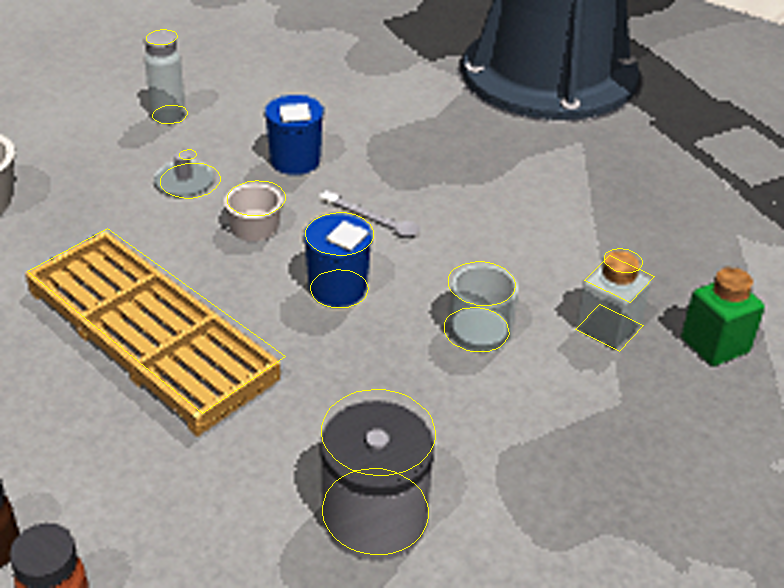

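```bash
cat > fit.py <<'E'
from est import *
from scipy.optimize import minimize
from scipy.spatial import ConvexHull
def hull_mask(c,pts,S=4):
    q=np.array([proj(c,p) for p in pts]); m=np.zeros((384*1,512),np.uint8)
    m=np.zeros((384*S,512*S),np.uint8); cv2.fillConvexPoly(m,cv2.convexHull(((q+.5)*S).astype(np.float32)).astype(int),255)
    return cv2.resize(m,(512,384),interpolation=cv2.INTER_AREA)/255.
def rk(p): return np.vstack([sq(p,.046,.126,p[2],.024),sq(p,.046,.126,p[2],.0)])
def cupm(p): return np.vstack([circ(p,.027,0),circ(p,.031,.059),circ(p,.031,.066)])
def best(c,model,mask,p0,st):
    f=lambda p:((hull_mask(c,model(p))-mask)**2).sum()
    sx=np.vstack([p0]+[np.add(p0,np.eye(len(p0))[i]*st[i]) for i in range(len(p0))])
    r=minimize(f,p0,method='Nelder-Mead',options=dict(initial_simplex=sx,xatol=2e-4,fatol=.1)); return r.x.round(4),r.fun,mask.sum()
if __name__=='__main__':
  for n in('top0','scene0'):
    c=load(n); hsv=cv2.cvtColor(c['pixels'],cv2.COLOR_BGR2HSV); H,S,V=[x.astype(int) for x in cv2.split(hsv)]
    print(n,c['mtx'].round(1).tolist())
    def near(m,P,r):
        u,v=proj(c,P).astype(int); w=np.zeros_like(m,float); w[v-r:v+r,u-r:u+r]=1; return m*w
    y=near(((H>10)&(H<32)&(S>70)).astype(np.uint8),[*E['rack'],.012],75); y=cv2.morphologyEx(y.astype(np.uint8),cv2.MORPH_CLOSE,np.ones((9,9)))
    print('rack',*best(c,rk,y,[*E['rack'],yaw],[.006,.006,.02]))
    b=near(((H>100)&(H<130)&(S>110)).astype(np.uint8),[*E['cup'],.04],32); 
    cnt,_=cv2.findContours(b.astype(np.uint8),0,1); k_=max(cnt,key=cv2.contourArea); b=np.zeros_like(b,np.uint8); cv2.fillPoly(b,[k_],1)
    print('cup',*best(c,cupm,b,E['cup'],[.006,.006]), 'vs',E['cup'])
    b=near(((H<22)&(S>90)).astype(np.uint8),[*E['sq'],.07],14)
    m=cv2.moments(b); print('cork px',m['m10']/m['m00'],m['m01']/m['m00'],m['m00'],'pred',proj(c,[*E['sq'],.072]))
E
python3 fit.py
```

```text
top0 [[363.3, 0.0, 253.9], [0.0, 363.3, 192.0], [0.0, 0.0, 1.0]]
rack [ 0.6235 -0.0372 -0.0955] 101.52173779315649 3862
cup [0.4661 0.0537] 254.3997693194925 335 vs [0.46771858 0.05430452]
cork px 135.5 254.5 130.0 pred [136.03974671 254.20520672]
scene0 [[402.7, 0.0, 251.6], [0.0, 402.7, 187.4], [0.0, 0.0, 1.0]]
rack [ 0.6253 -0.0375 -0.0966] 173.4457208765859 3109
cup [0.4691 0.0539] 24.440123029604 673 vs [0.46771858 0.05430452]
cork px 366.3015873015873 195.13492063492063 126.0 pred [366.48361181 194.31801008]
```

Both cameras agree to about 2 mm on the rack (0.624, -0.037, yaw -0.096) and on the cup. I'll crop the square jar and its green twin to check the choice and get its yaw, and start turning the tool in line with the rack.

```bash
cat > to.py <<'E'
import sys
from h import *
from scipy.spatial.transform import Rotation as Ro
# usage: to.py x y zgrasp [theta] -> shift in tool mm for the grasp point (3 mm ahead of TCP)
def state():
    o=robot.get_obs(); R=Ro.from_quat(o['tool_rot']).as_matrix(); return o,R
if __name__=='__main__':
    o,R=state(); a=list(map(float,sys.argv[1:])); t=np.array([a[0],a[1],a[2]+.003]); th=np.arctan2(R[1,0],R[0,0])
    d=R.T@(t-o['position'])*1000
    print('pos',o['position'].round(4),'theta',th.round(3),'w',round(o['grip_width']*1000,1),'F',o['ft_force'].round(1),'t',round(o['time'],2),'| shift',d.round(1),'turn to',(np.degrees(th-(a[3] if len(a)>3 else -.096))).round(1))
E
python3 -m pendant '[[[0,0,0],10.2],[[0,0,0],10.2],[[0,0,0],10.2],[[0,0,0],10.2],[[0,0,0],10.2],[[0,0,0],10.2],[[0,0,0],10.2],[[0,0,0],9.8]]' 87 20
python3 to.py .354 .274 .12
python3 - <<'E'
from h import *
c=load('top0'); s=load('scene0')
a=cv2.resize(c['pixels'][225:295,80:180],None,fx=5,fy=5,interpolation=cv2.INTER_CUBIC)[:350,:400]
b=cv2.resize(s['pixels'][175:245,340:430],None,fx=5,fy=5,interpolation=cv2.INTER_CUBIC)[:350,:400]
cv2.imwrite('pics/sq.png',np.hstack([cv2.resize(c['pixels'][235:285,80:160],(400,250),interpolation=cv2.INTER_CUBIC),cv2.resize(s['pixels'][180:230,345:425],(400,250),interpolation=cv2.INTER_CUBIC)]))
E
```

```text
time: 1.1
position: [0.1537, 0.6053, 0.2054]
tool_rot: [0.999, -0.05, -0.0, 0.001]
ft_force: [-0.3, -0.5, 0.5]
grip_width: 0.0869
pos [0.1537 0.6053 0.2054] theta -0.101 w 86.9 F [-0.3 -0.5  0.5] t 1.1 | shift [232.7 309.4  82.7] turn to -0.3
```

View pics/sq.png

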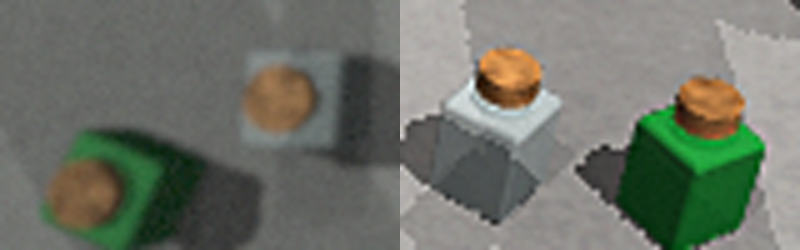

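The crop confirms the clear square jar with the cork at (280,97) and the green one at (85,195). The jar's sides are nearly parallel to the rack, so jaws along the rack x axis suit it.

```bash
python3 -m pendant '[[[33,44,0],0],[[33,44,0],0],[[33,44,0],0],[[33,44,0],0],[[33,44,0],0],[[34,44,0],0],[[34,45,0],0],[[0,0,0],0]]'
python3 to.py .354 .274 .038
python3 - <<'E'
from h import *
c=snap('scene','s1');t=snap('top','t1')
a=cv2.resize(c['pixels'][110:240,300:430],(520,520),interpolation=cv2.INTER_CUBIC)
cv2.imwrite('pics/s1c.png',a)
E
```

```text
time: 2.1
position: [0.3584, 0.2733, 0.2059]
tool_rot: [0.999, -0.051, 0.0, 0.0]
ft_force: [0.4, 0.7, 0.1]
grip_width: 0.0872
pos [0.3584 0.2733 0.2059] theta -0.102 w 87.2 F [0.4 0.7 0.1] t 2.1 | shift [ -4.4  -0.4 164.9] turn to -0.3
```

View pics/s1c.png

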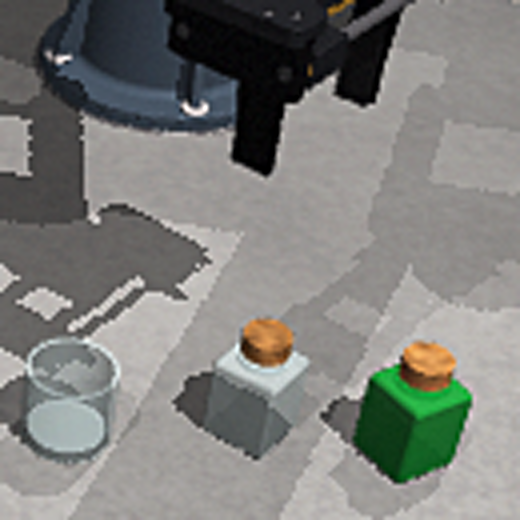

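The gripper hangs above the square jar, with the fingers straddling it along x and the green jar clear. Next: descend, close, lift.

```bash
python3 -m pendant '[[[-4,0,40],0],[[0,0,50],0],[[0,0,45],0],[[0,0,30],0],[[0,0,0],0]]'
python3 -m pendant '[[[0,0,0],0],[[0,0,0],0],[[0,0,0],0],[[0,0,0],0],[[0,0,0],0]]' 0 20
python3 -m pendant '[[[0,0,-20],0],[[0,0,-40],0],[[0,0,-40],0],[[0,0,0],0]]'
python3 to.py .6165 -.119 .138
```

```text
time: 2.82
position: [0.3498, 0.277, 0.0393]
tool_rot: [0.999, -0.046, -0.003, 0.001]
ft_force: [0.2, -0.3, 0.2]
grip_width: 0.0873
time: 3.45
position: [0.353, 0.2765, 0.0414]
tool_rot: [0.999, -0.048, 0.001, -0.0]
ft_force: [1.9, -0.7, 0.8]
grip_width: 0.0448
time: 3.95
position: [0.3544, 0.2772, 0.1436]
tool_rot: [0.999, -0.048, 0.003, -0.002]
ft_force: [0.2, -0.5, -0.2]
grip_width: 0.0056
pos [0.3544 0.2772 0.1436] theta -0.095 w 5.6 F [ 0.2 -0.5 -0.2] t 3.95 | shift [298.6 369.5   3.1] turn to 0.0
```

Run:
```python
from h import *
c=snap('scene','s2');t=snap('top','t2')
a=cv2.resize(c['pixels'][130:240,300:430],(614,520),interpolation=cv2.INTER_CUBIC)
cv2.imwrite('pics/s2c.png',a)
```

```text
(no output)
```

View pics/s2c.png

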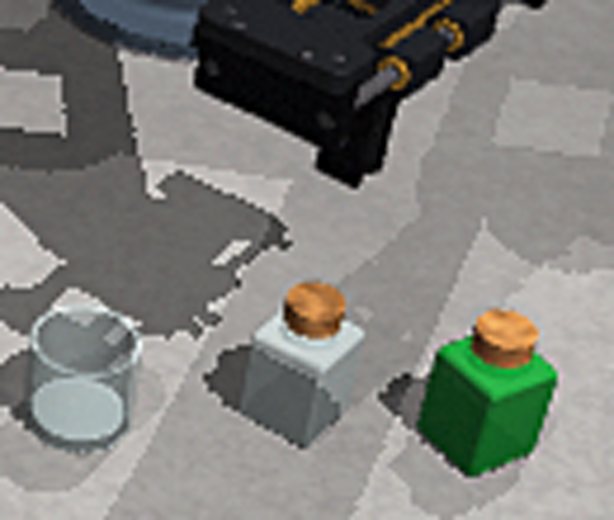

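The jar still stands upright, essentially where it was. The fingers had only just arrived when I lifted, so I'll re-grasp with a longer close and more force.

```bash
python3 -m pendant '[[[0,0,0],0],[[0,0,0],0],[[0,0,0],0],[[0,0,0],0],[[0,0,0],0],[[0,0,0],0],[[0,0,0],0]]' 75 40
python3 to.py .354 .274 .038
python3 -m pendant '[[[0,3,40],0],[[0,0,45],0],[[0,0,17],0],[[0,0,0],0],[[0,0,0],0]]' 
python3 -m pendant '[[[0,0,0],0],[[0,0,0],0],[[0,0,0],0],[[0,0,0],0],[[0,0,0],0],[[0,0,0],0],[[0,0,0],0],[[0,0,0],0]]' 0 40
python3 -m pendant '[[[0,0,-5],0],[[0,0,-10],0],[[0,0,0],0]]'
python3 to.py .6165 -.119 .138
```

```text
time: 4.92
position: [0.3525, 0.2764, 0.1411]
tool_rot: [0.999, -0.048, 0.0, -0.0]
ft_force: [0.3, 0.6, -1.0]
grip_width: 0.0645
pos [0.3525 0.2764 0.1411] theta -0.095 w 64.5 F [ 0.3  0.6 -1. ] t 4.92 | shift [  1.7   2.2 100.1] turn to 0.0
time: 5.55
position: [0.3527, 0.2737, 0.0396]
tool_rot: [0.999, -0.048, 0.001, -0.0]
ft_force: [0.2, 0.7, 0.2]
grip_width: 0.0752
time: 6.55
position: [0.353, 0.2736, 0.0393]
tool_rot: [0.999, -0.048, 0.001, -0.0]
ft_force: [2.2, -0.5, 5.5]
grip_width: 0.0426
time: 6.92
position: [0.3519, 0.2734, 0.0546]
tool_rot: [0.999, -0.048, 0.0, -0.0]
ft_force: [-0.1, -0.8, -2.6]
grip_width: 0.0429
pos [0.3519 0.2734 0.0546] theta -0.095 w 42.9 F [-0.1 -0.8 -2.6] t 6.92 | shift [300.7 365.5 -86.5] turn to 0.0
```

```bash
python3 -m pendant '[[[0,0,-40],0],[[0,0,-46],0],[[20,20,0],0],[[35,42,0],0],[[35,42,0],0],[[35,42,0],0],[[35,42,0],0],[[35,42,0],0]]'
python3 -m pendant '[[[35,42,0],0],[[35,42,0],0],[[26,38,0],0],[[10,14,0],0],[[0,0,0],0],[[0,0,0],0]]'
python3 to.py .6165 -.119 .052
```

```text
time: 7.92
position: [0.5244, 0.0245, 0.1397]
tool_rot: [0.999, -0.048, -0.001, -0.0]
ft_force: [0.9, 0.4, -2.2]
grip_width: 0.0423
time: 8.68
position: [0.6153, -0.1177, 0.1395]
tool_rot: [0.999, -0.047, -0.002, -0.001]
ft_force: [-0.3, 1.1, -1.8]
grip_width: 0.0427
pos [ 0.6153 -0.1177  0.1395] theta -0.094 w 42.7 F [-0.3  1.1 -1.8] t 8.68 | shift [ 1.6  1.3 84.5] turn to 0.1
```

```bash
python3 -m pendant '[[[1,1,40],0],[[0,0,25],0],[[0,0,10],0],[[0,0,6],0],[[0,0,3],0],[[0,0,0],0]]'
python3 to.py .6165 -.119 .051
python3 - <<'E'
from h import *
c=snap('scene','s3');t=snap('top','t3')
cv2.imwrite('pics/s3c.png',np.hstack([cv2.resize(c['pixels'][150:270,140:270],(400,369),interpolation=cv2.INTER_CUBIC),cv2.resize(t['pixels'][100:200,210:340],(400,369),interpolation=cv2.INTER_CUBIC)]))
E
```

```text
time: 9.43
position: [0.6184, -0.1207, 0.0567]
tool_rot: [0.999, -0.048, 0.001, 0.0]
ft_force: [0.1, 0.1, -2.5]
grip_width: 0.0425
pos [ 0.6184 -0.1207  0.0567] theta -0.095 w 42.5 F [ 0.1  0.1 -2.5] t 9.43 | shift [-2.  -1.6  2.7] turn to 0.0
```

View pics/s3c.png

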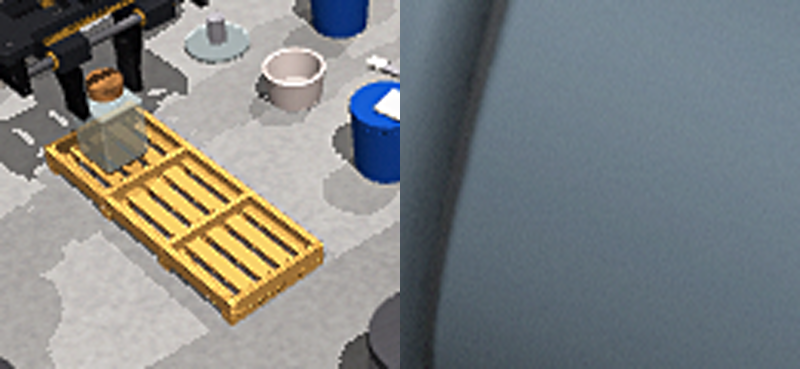

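The square jar is inside the right bay at about (110,130), clear of the ribs. I'll lower the last 2–3 mm, release, rise and go to the wide jar.

```bash
python3 -m pendant '[[[0,0,2],0],[[0,0,0.5],0],[[0,0,0],0]]'
python3 -m pendant '[[[0,0,0],0],[[0,0,0],0],[[0,0,0],0],[[0,0,0],0]]' 84
python3 -m pendant '[[[0,0,-30],0],[[0,0,-50],0],[[0,0,-20],0],[[-22,-50,0],0],[[-22,-50,0],0],[[-22,-50,0],0],[[-22,-50,0],0],[[0,0,0],0]]'
python3 to.py .432 .185 .14
```

```text
time: 9.9
position: [0.6179, -0.1207, 0.0535]
tool_rot: [0.999, -0.048, -0.0, 0.0]
ft_force: [-0.8, 0.4, -2.9]
grip_width: 0.0427
time: 10.4
position: [0.6181, -0.1207, 0.0537]
tool_rot: [0.999, -0.048, 0.0, 0.0]
ft_force: [0.3, -0.1, -0.1]
grip_width: 0.0748
time: 11.4
position: [0.547, 0.0903, 0.1536]
tool_rot: [0.999, -0.045, -0.001, -0.0]
ft_force: [0.8, 0.4, -0.2]
grip_width: 0.084
pos [0.547  0.0903 0.1536] theta -0.09 w 84.0 F [ 0.8  0.4 -0.2] t 11.4 | shift [-123.   -84.    10.9] turn to 0.4
```

```bash
python3 -m pendant '[[[-40,-28,0],0.4],[[-42,-28,0],0],[[-41,-28,0],0],[[0,0,0],0],[[0,0,0],0]]'
python3 to.py .433 .185 .036
python3 - <<'E'
from h import *
c=snap('scene','s4')
cv2.imwrite('pics/s4c.png',cv2.resize(c['pixels'][110:250,230:370],(560,560),interpolation=cv2.INTER_CUBIC))
E
```

```text
time: 12.02
position: [0.4369, 0.1822, 0.1539]
tool_rot: [0.999, -0.051, 0.001, -0.0]
ft_force: [0.2, -0.3, -0.2]
grip_width: 0.0837
pos [0.4369 0.1822 0.1539] theta -0.102 w 83.7 F [ 0.2 -0.3 -0.2] t 12.03 | shift [ -4.5  -2.4 114.9] turn to -0.4
```

View pics/s4c.png

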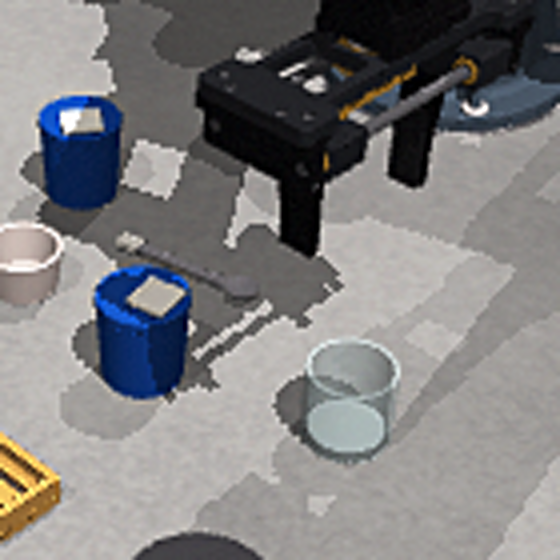

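The wide jar's rim centre is at (352,368) in the crop and its floor disc at (347,428). Checking that against the estimate.

```bash
python3 - <<'E'
from h import *
c=load('s4')
for u,v,z in((352,368,.055),(347,428,.005)): print(ray(c,u/4+229.5,v/4+109.5,z))
E
python3 to.py .434 .186 .036
```

```text
[0.43341541 0.18899662 0.055     ]
[0.43256418 0.189711   0.005     ]
pos [0.4373 0.182  0.1539] theta -0.103 w 84.0 F [0.4 0.7 0.1] t 12.07 | shift [ -4.   -3.6 114.9] turn to -0.4
```

```bash
python3 -m pendant '[[[-5,-5,35],-0.4],[[0,0,45],0],[[0,0,35],0],[[0,0,0],0],[[0,0,0],0]]' 
python3 -m pendant '[[[0,0,0],0],[[0,0,0],0],[[0,0,0],0],[[0,0,0],0],[[0,0,0],0],[[0,0,0],0],[[0,0,0],0],[[0,0,0],0]]' 0 40
python3 -m pendant '[[[0,0,-5],0],[[0,0,-10],0],[[0,0,0],0]]'
python3 to.py .6244 -.0374 .14
```

```text
time: 12.7
position: [0.4324, 0.1877, 0.0392]
tool_rot: [0.999, -0.048, 0.001, -0.0]
ft_force: [0.6, 0.1, -0.2]
grip_width: 0.0842
time: 13.7
position: [0.4306, 0.1881, 0.0383]
tool_rot: [0.999, -0.048, -0.0, 0.0]
ft_force: [-0.1, -0.3, -0.2]
grip_width: 0.0119
time: 14.08
position: [0.4316, 0.1883, 0.0545]
tool_rot: [0.999, -0.048, 0.001, -0.0]
ft_force: [0.4, 0.2, -0.2]
grip_width: 0.0006
pos [0.4316 0.1883 0.0545] theta -0.095 w 0.6 F [ 0.4  0.2 -0.2] t 14.07 | shift [213.6 206.3 -88.2] turn to 0.0
```

Run:
```python
from h import *
c=snap('scene','s5');t=snap('top','t5')
cv2.imwrite('pics/s5c.png',np.hstack([cv2.resize(c['pixels'][130:250,230:370],(466,400),interpolation=cv2.INTER_CUBIC),cv2.resize(t['pixels'][170:270,130:210],(320,400),interpolation=cv2.INTER_CUBIC)]))
```

```text
(no output)
```

View pics/s5c.png

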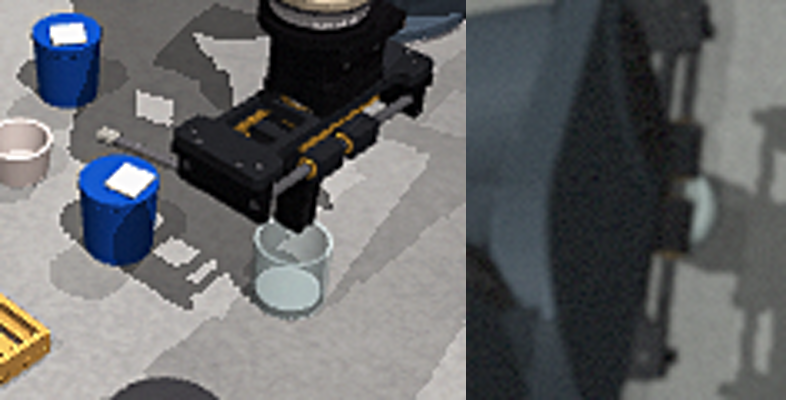

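Run:
```python
from h import *
from to import state
o,R=state(); p=o['position']; print(p,o['q'],o['grip_width'])
c=load('s5'); t=load('t5')
for n,P in(('tip',p+[0,0,-.022]),('tcp',p),('floor below',[p[0],p[1],0])):
    print(n,(proj(c,P)+.5-[230,130])*3.333,(proj(t,P)+.5-[130,170])*4+[466,0])
d=load('s4'); p4=np.array([.4369,.1822,.1539])
for s in(-1,1):print('s4 tip',(proj(d,p4+[s*.0437,-s*.0044,-.022])+.5-[230,110])*4)
```

```text
[0.43107986 0.18818404 0.05392441] [ 1.73380466e-01  5.90161351e-01  1.94476195e+00 -2.34092299e-05
  6.05801915e-01  2.68543416e-01] 0.0002045999360321875
tip [291.52722514 261.42767911] [666.88019225 203.19407256]
tcp [294.03950968 238.99909878] [659.40841626 199.85153796]
floor below [288.0039468  292.88197087] [677.06891568 207.75204655]
s4 tip [397.6573846  233.87907793]
s4 tip [299.79865867 299.08469084]
```

Run:
```python
from h import *
# solve fingertip-mid 3D offset from scene-image tips (outer-bottom appearance), given known tips sep
for f,p,th,w,obs,org in(('s4',[.4369,.1822,.1539],-.102,.0837,[(405,185),(303,255)],(230,110)),('s1',[.3584,.2733,.2059],-.102,.0872,[(365,103),(262,174)],(300,110))):
    c=load(f); p=np.array(p)
    for dz in(-.022,0,.01,.02,.03):
        print(f,dz,[((proj(c,p+[s*(w/2+.007)*np.cos(th),s*(w/2+.007)*np.sin(th),dz])+.5-org)*4).round(0).tolist() for s in(-1,1)])
    print('seen',obs)
```

```text
s4 -0.022 [[403.0, 230.0], [294.0, 303.0]]
s4 0 [[407.0, 200.0], [296.0, 272.0]]
s4 0.01 [[409.0, 186.0], [297.0, 257.0]]
s4 0.02 [[411.0, 172.0], [299.0, 243.0]]
s4 0.03 [[412.0, 157.0], [300.0, 228.0]]
seen [(405, 185), (303, 255)]
s1 -0.022 [[345.0, 153.0], [241.0, 226.0]]
s1 0 [[353.0, 120.0], [247.0, 193.0]]
s1 0.01 [[356.0, 105.0], [250.0, 177.0]]
s1 0.02 [[360.0, 90.0], [253.0, 161.0]]
s1 0.03 [[363.0, 74.0], [256.0, 145.0]]
seen [(365, 103), (262, 174)]
```

The two views agree laterally, but the fingertips sit about 30 mm higher than the documented TCP implies. That explains the slipped grasps. I'll find the real offset by touching the free table gently with the fingers closed.

```bash
python3 -m pendant '[[[0,-20,-25],0],[[0,-30,0],0],[[0,-25,0],0],[[0,0,35],0],[[0,0,25],0],[[0,0,0],0],[[0,0,0],0]]'
for i in 1; do python3 to.py .43 .26 0; done
python3 -m pendant '[[[0,0,2],0],[[0,0,2],0],[[0,0,2],0],[[0,0,2],0],[[0,0,0],0]]'
```

```text
time: 15.05
position: [0.4383, 0.2628, 0.019]
tool_rot: [0.999, -0.048, 0.0, -0.0]
ft_force: [-0.5, 0.5, 0.1]
grip_width: 0.0003
pos [0.4383 0.2628 0.019 ] theta -0.095 w 0.3 F [-0.5  0.5  0.1] t 15.05 | shift [-8.   3.6 16. ] turn to 0.0
time: 15.68
position: [0.4379, 0.2627, 0.0104]
tool_rot: [0.999, -0.048, -0.0, 0.0]
ft_force: [-1.2, 0.1, 0.2]
grip_width: 0.0005
```

Run:
```python
from h import *
c=snap('scene','s6')
cv2.imwrite('pics/s6c.png',cv2.resize(c['pixels'][130:250,260:400],(700,600),interpolation=cv2.INTER_CUBIC))
```

```text
(no output)
```

View pics/s6c.png

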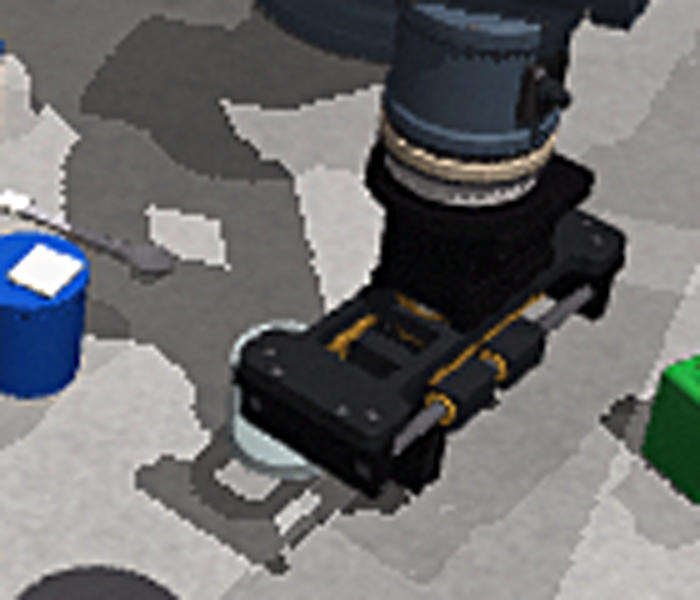

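Reported TCP z is 10 mm and there's still no contact, and the picture shows the tips clearly above the ledge. So the z offset is real; continuing down carefully.

```bash
python3 -m pendant '[[[0,0,4],0],[[0,0,4],0],[[0,0,3],0],[[0,0,0],0]]' | egrep 'pos|force'
python3 -m pendant '[[[0,0,3],0],[[0,0,0],0]]'| egrep 'pos|force'
```

```text
position: [0.4377, 0.2627, -0.0008]
ft_force: [0.2, -0.1, -1.1]
position: [0.4378, 0.2628, -0.0036]
ft_force: [-0.2, 0.3, 0.3]
```

```bash
for i in 1 2 3; do python3 -m pendant '[[[0,0,2],0],[[0,0,0],0]]'| egrep 'pos|force'; done
```

```text
position: [0.4379, 0.2628, -0.0055]
ft_force: [-0.8, 0.1, -0.9]
position: [0.4379, 0.2627, -0.0076]
ft_force: [0.9, 0.1, -1.1]
position: [0.4379, 0.2627, -0.0096]
ft_force: [-0.1, 0.4, -0.3]
```

```bash
python3 -m pendant '[[[0,0,2],0],[[0,0,0],0]]'| egrep 'pos|force'; python3 -m pendant '[[[0,0,2],0],[[0,0,0],0]]'| egrep 'pos|force'
```

```text
position: [0.4379, 0.2628, -0.0116]
ft_force: [-0.2, 0.5, 0.1]
position: [0.4379, 0.2627, -0.0136]
ft_force: [0.2, 0.6, -0.5]
```

Run:
```python
from h import *
c=snap('scene','s7')
cv2.imwrite('pics/s7c.png',cv2.resize(c['pixels'][160:250,290:390],(600,540),interpolation=cv2.INTER_CUBIC))
```

```text
(no output)
```

View pics/s7c.png

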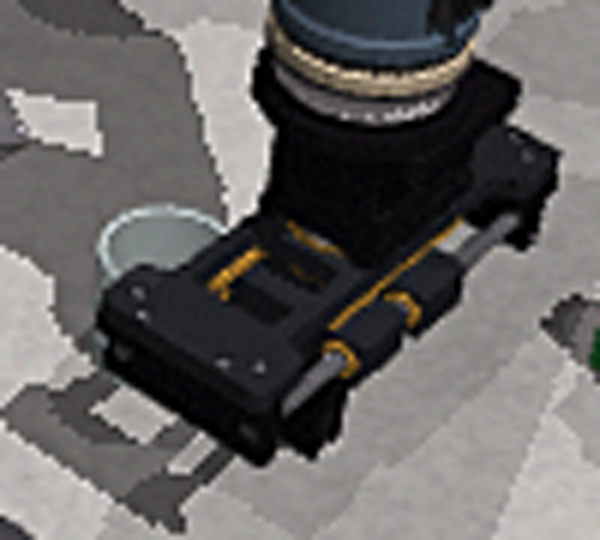

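Run:
```python
from h import *
for f,s,org in(('s7',6,(290,160)),('s6',5,(260,130))):
    c=load(f)
    for z in(0,.02,.04): print(f,z,((proj(c,[.438,.2628,z])+.5-org)*s).round(0),((proj(c,[.451,.272,z])+.5-org)*s).round(0))
```

```text
s7 0 [304. 438.] [307. 467.]
s7 0.02 [310. 403.] [313. 431.]
s7 0.04 [317. 366.] [320. 395.]
s6 0 [404. 515.] [406. 539.]
s6 0.02 [409. 486.] [411. 509.]
s6 0.04 [414. 455.] [416. 479.]
```

```bash
python3 -m pendant '[[[0,0,1.5],0],[[0,0,0],0]]'| egrep 'pos|force'; python3 -m pendant '[[[0,0,1.5],0],[[0,0,0],0]]'| egrep 'pos|force'
```

```text
position: [0.4379, 0.2628, -0.015]
ft_force: [0.2, -0.6, -0.2]
position: [0.438, 0.2628, -0.0161]
ft_force: [-0.1, -0.1, 3.0]
```

Run:
```python
from h import *
c=load('s7')
for z in(.03,.05,.07): print(z,((proj(c,[.536,.291,z])+.5-[290,160])*6).round(0))
```

```text
0.03 [239. 564.]
0.05 [245. 526.]
0.07 [251. 488.]
```

Contact at reported z = -0.0155, so the true z is the reading plus 37.5 mm. The body height in the picture matches the documented gripper geometry, so it's the reading that's offset. I'll fix the helper and redo the wide jar.

```bash
sed -i 's/a\[2\]+.003/a[2]-.0345/; s/^# usage.*/# grasp point z: reported TCP z reads 37.5 mm low (touch test), so rep = z_grasp - 0.0345/' to.py
python3 -m pendant '[[[0,0,-30],0],[[0,0,-50],0],[[-2,37,-10],0],[[-2,37,0],0],[[0,0,0],0],[[0,0,0],0],[[0,0,0],0]]' 84 40 | grep pos
python3 to.py .433 .1875 .034
```

```text
position: [0.4273, 0.1903, 0.0734]
pos [0.4273 0.1903 0.0734] theta -0.094 w 62.4 F [ 0.2 -0.8 -0.3] t 19.15 | shift [ 5.9  2.3 73.9] turn to 0.1
```

```bash
python3 -m pendant '[[[6,2,0],0],[[0,0,0],0],[[0,0,30],0],[[0,0,30],0],[[0,0,14],0],[[0,0,0],0],[[0,0,0],0]]' 84 | egrep 'pos|wid'
python3 -m pendant '[[[0,0,0],0],[[0,0,0],0],[[0,0,0],0],[[0,0,0],0],[[0,0,0],0],[[0,0,0],0]]' 0 35 | egrep 'for|wid'
python3 -m pendant '[[[0,0,-5],0],[[0,0,-10],0],[[0,0,0],0]]' | egrep 'pos|for|wid'
python3 to.py .6244 -.0374 .14
```

```text
position: [0.4333, 0.1871, 0.0001]
grip_width: 0.0838
ft_force: [-2.2, 0.9, 5.3]
grip_width: 0.0574
position: [0.4335, 0.1871, 0.0153]
ft_force: [0.2, 0.4, -1.5]
grip_width: 0.0574
pos [0.4335 0.1871 0.0153] theta -0.095 w 57.4 F [ 0.2  0.4 -1.5] t 21.15 | shift [211.5 205.3 -89.9] turn to 0.0
```

Gripped at 57.4 mm. Carrying it to the middle bay.

```bash
python3 -m pendant '[[[0,0,-45],0],[[0,0,-45],0],[[35,34,0],0],[[44,43,0],0],[[44,43,0],0],[[44,43,0],0],[[35,34,0],0],[[10,8,0],0]]' | grep pos
python3 -m pendant '[[[0,0,0],0],[[0,0,0],0]]' | egrep 'pos|wid'
python3 to.py .6244 -.0374 .051
```

```text
position: [0.6266, -0.0405, 0.1044]
position: [0.6223, -0.0356, 0.104]
grip_width: 0.0572
pos [ 0.6223 -0.0356  0.104 ] theta -0.094 w 57.2 F [-0.5 -0.7 -1.8] t 22.4 | shift [ 2.5  1.6 87.5] turn to 0.1
```

```bash
python3 -m pendant '[[[2,2,40],0],[[0,0,30],0],[[0,0,12],0],[[0,0,4],0],[[0,0,2.5],0],[[0,0,0],0],[[0,0,0],0]]' | egrep 'pos|for|wid'
python3 to.py .6244 -.0374 .049
```

```text
position: [0.6267, -0.0396, 0.0169]
ft_force: [-0.1, 0.3, -2.8]
grip_width: 0.0575
pos [ 0.6267 -0.0396  0.0169] theta -0.095 w 57.5 F [-0.1  0.3 -2.8] t 23.27 | shift [-2.5 -2.   2.4] turn to 0.0
```

```bash
python3 -m pendant '[[[-2,-2,2],0],[[0,0,0.5],0],[[0,0,0],0],[[0,0,0],0]]' | egrep 'pos|for'
python3 -m pendant '[[[0,0,0],0],[[0,0,0],0],[[0,0,0],0],[[0,0,0],0]]' 84 | egrep 'pos|wid'
python3 -m pendant '[[[0,0,-30],0],[[0,0,-50],0],[[-20,30,-20],0],[[-40,40,0],0],[[-45,40,0],0],[[-45,40,0],0],[[-40,40,0],0],[[0,0,0],0]]' | egrep 'pos'
python3 to.py .357 -.290 .16
```

```text
position: [0.6239, -0.0369, 0.0139]
ft_force: [-1.7, 1.8, 3.0]
position: [0.6244, -0.0374, 0.0134]
grip_width: 0.0822
position: [0.4146, -0.2102, 0.1137]
pos [ 0.4146 -0.2102  0.1137] theta -0.101 w 83.8 F [ 0.6  0.1 -0.5] t 25.27 | shift [-49.2  85.2 -11.8] turn to -0.3
```

```bash
python3 -m pendant '[[[-15,28,0],0],[[-17,29,0],0],[[-17,28,0],0],[[0,0,0],0],[[0,0,0],0]]' 75 | egrep 'pos'
python3 to.py .357 -.290 .058
python3 - <<'E'
from h import *
c=snap('scene','s8'); t=snap('top','t8')
cv2.imwrite('pics/s8c.png',np.hstack([cv2.resize(c['pixels'][90:190,150:270],(480,400),interpolation=cv2.INTER_CUBIC),cv2.resize(t['pixels'][190:290,320:400],(320,400),interpolation=cv2.INTER_CUBIC)]))
E
```

```text
position: [0.361, -0.2875, 0.1136]
pos [ 0.361  -0.2875  0.1136] theta -0.095 w 75.2 F [-0.3  0.9  0.2] t 25.9 | shift [-3.8  2.9 90. ] turn to 0.1
```

View pics/s8c.png

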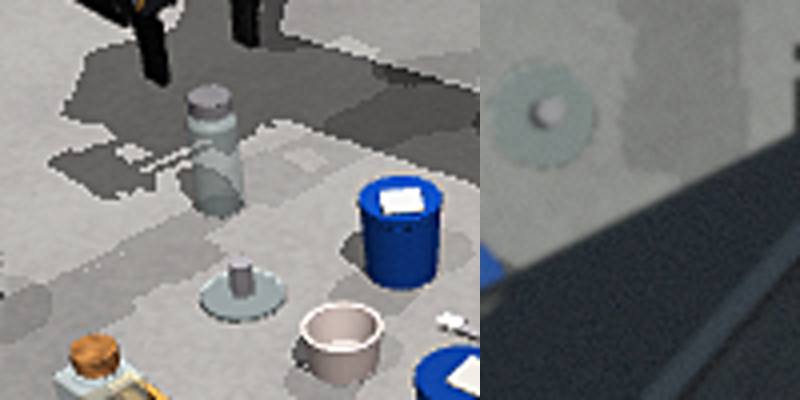

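Run:
```python
from h import *
c=load('s8');t=load('t8')
S=lambda u,v,z: ray(c,u/4+149.5,v/4+89.5,z).round(4)
T=lambda u,v,z: ray(t,(u-480)/4+319.5,v/4+189.5,z).round(4)
print('tall',S(209,97,.1),S(219,204,.0)); print('lid S',S(243,295,.005),S(240,264,.033),'T',T(545,115,.005),T(549,110,.033))
for s in(-1,1): print((proj(c,[.361+s*.04+.004,-.2875-s*.004+.008,.129])+.5-[150,90])*4)
```

```text
tall [ 0.3627 -0.2854  0.1   ] [ 0.36   -0.2906  0.    ]
lid S [ 0.441  -0.1799  0.005 ] [ 0.4411 -0.1796  0.033 ] T [ 0.4353 -0.1844  0.005 ] [ 0.4357 -0.1803  0.033 ]
[250.06429179  48.51402513]
[165.40937138  84.59620476]
```

The tall jar's cap is at (209,97) and the lid at (243,295), with the fingers straddling the jar. The averaged fixes are tall (0.360, -0.289) and lid (0.438, -0.180). Grasping the tall jar.

```bash
python3 -m pendant '[[[-1,2,40],0],[[0,0,35],0],[[0,0,15],0],[[0,0,0],0],[[0,0,0],0]]' | egrep 'pos|for'
python3 -m pendant '[[[0,0,0],0],[[0,0,0],0],[[0,0,0],0],[[0,0,0],0],[[0,0,0],0],[[0,0,0],0],[[0,0,0],0]]' 0 30 | egrep 'for|wid'
python3 -m pendant '[[[0,0,-5],0],[[0,0,-10],0],[[0,0,0],0]]' | egrep 'pos|for|wid'
python3 to.py .632 .0442 .19
```

```text
position: [0.3597, -0.29, 0.024]
ft_force: [0.4, -0.4, 0.6]
ft_force: [-0.1, 0.2, 2.4]
grip_width: 0.0395
position: [0.3595, -0.2907, 0.0394]
ft_force: [-0.1, -0.5, -0.9]
grip_width: 0.0391
pos [ 0.3595 -0.2907  0.0394] theta -0.095 w 39.1 F [-0.1 -0.5 -0.9] t 27.88 | shift [ 239.6 -359.1 -116.3] turn to 0.1
```

```bash
python3 -m pendant '[[[0,0,-50],0],[[0,0,-55],0],[[20,-30,-5],0],[[30,-45,0],0],[[32,-50,0],0],[[33,-50,0],0],[[33,-50,0],0],[[33,-50,0],0]]' | grep pos
python3 -m pendant '[[[30,-45,0],0],[[20,-30,0],0],[[8,-9,0],0],[[0,0,0],0],[[0,0,0],0]]' | egrep 'pos|wid'
python3 to.py .632 .0442 .0745
```

```text
position: [0.5661, -0.0319, 0.1485]
position: [0.6299, 0.0433, 0.1483]
grip_width: 0.0393
pos [0.6299 0.0433 0.1483] theta -0.096 w 39.3 F [-0.2 -0.3 -0.7] t 29.5 | shift [  2.2  -1.2 108.3] turn to -0.0
```

```bash
python3 -m pendant '[[[2,-1,45],0],[[0,0,35],0],[[0,0,18],0],[[0,0,8],0],[[0,0,2],0],[[0,0,0],0],[[0,0,0],0]]' | egrep 'pos|for|wid'
python3 -m pendant '[[[0,0,1],0],[[0,0,0],0]]' | egrep 'pos|for|wid'
```

```text
position: [0.634, 0.0452, 0.0417]
ft_force: [0.1, -0.2, -0.8]
grip_width: 0.0392
position: [0.6332, 0.0453, 0.0398]
ft_force: [-0.1, 0.2, -1.6]
grip_width: 0.0393
```

```bash
python3 -m pendant '[[[0,0,1.5],0],[[0,0,0],0],[[0,0,0],0]]' | egrep 'pos|for|wid'
python3 -m pendant '[[[0,0,0],0],[[0,0,0],0],[[0,0,0],0],[[0,0,0],0]]' 70 | egrep 'wid'
python3 -m pendant '[[[0,0,-40],0],[[0,0,-50],0],[[-15,20,-10],0],[[-40,45,0],0],[[-40,45,0],0],[[-40,45,0],0],[[-40,45,0],0],[[0,0,0],0]]' 50 | egrep 'pos'
python3 to.py .438 -.180 .10
```

```text
position: [0.6331, 0.0453, 0.038]
ft_force: [0.7, 0.3, -2.3]
grip_width: 0.0396
grip_width: 0.0673
position: [0.4371, -0.1391, 0.1382]
pos [ 0.4371 -0.1391  0.1382] theta -0.101 w 50.0 F [-0.1  0.7  0.2] t 32.5 | shift [ 5.2 40.6 72.7] turn to -0.3
```

```bash
python3 -m pendant '[[[5,40,20],0],[[0,0,50],0],[[0,0,45],0],[[0,0,20],0],[[0,0,0],0],[[0,0,0],0]]' | egrep 'pos|for'
python3 to.py .438 -.180 .027
```

```text
position: [0.4422, -0.1775, 0.0036]
ft_force: [0.2, -0.1, 0.4]
pos [ 0.4422 -0.1775  0.0036] theta -0.094 w 50.1 F [ 0.2 -0.1  0.4] t 33.25 | shift [-4.   2.8 11.1] turn to 0.1
```

```bash
python3 -m pendant '[[[-4,3,6],0],[[0,0,5],0],[[0,0,0],0],[[0,0,0],0]]' | egrep 'pos|for'
python3 -m pendant '[[[0,0,0],0],[[0,0,0],0],[[0,0,0],0],[[0,0,0],0],[[0,0,0],0],[[0,0,0],0],[[0,0,0],0]]' 0 20 | egrep 'pos|for|wid'
python3 -m pendant '[[[0,0,-5],0],[[0,0,-30],0],[[0,0,-50],0],[[0,0,-40],0],[[0,0,0],0],[[0,0,0],0]]' | egrep 'pos|for|wid'
python3 to.py .624 -.0371 .15
python3 - <<'E'
from h import *
c=snap('scene','s9'); t=snap('top','t9')
cv2.imwrite('pics/s9c.png',np.hstack([cv2.resize(c['pixels'][70:170,150:270],(480,400),interpolation=cv2.INTER_CUBIC),cv2.resize(c['pixels'][150:250,150:230],(320,400),interpolation=cv2.INTER_CUBIC)]))
E
```

```text
position: [0.4369, -0.1802, -0.0078]
ft_force: [-0.1, 0.4, 0.2]
position: [0.4369, -0.1801, -0.0079]
ft_force: [0.2, -0.1, 0.7]
grip_width: 0.0174
position: [0.4362, -0.1797, 0.1167]
ft_force: [-0.1, 0.9, -2.0]
grip_width: 0.0176
pos [ 0.4362 -0.1797  0.1167] theta -0.095 w 17.6 F [-0.1  0.9 -2. ] t 35.38 | shift [ 173.3 -159.8    1.1] turn to 0.0
```

View pics/s9c.png

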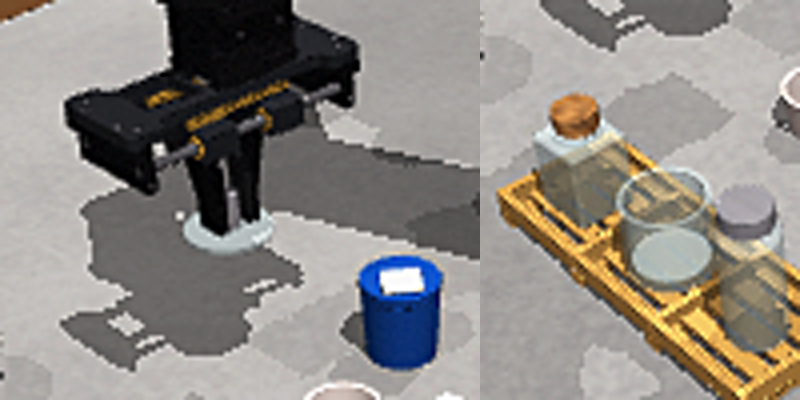

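Lid held level, disc centre at (229,231). All three jars stand in their bays, with the wide jar's rim at (665,203) in the right panel. Next I'll compute the lid-in-grip offset and the jar centre.

Run:
```python
from h import *
c=load('s9')
print('lid',ray(c,229/4+149.5,231/4+69.5,.128).round(4))
print('rim',ray(c,(665-480)/4+149.5,203/4+149.5,.069).round(4))
```

```text
lid [ 0.4409 -0.1791  0.128 ]
rim [ 0.6298 -0.0296  0.069 ]
```

```bash
python3 -m pendant '[[[20,-19,0],0],[[40,-37,0],0],[[45,-42,0],0],[[40,-38,0],0],[[22,-22,0],0],[[7,-5,0],0],[[0,0,0],0],[[0,0,0],0]]' | egrep 'pos|wid'
python3 to.py .6245 -.0345 .0975
```

```text
position: [0.624, -0.0353, 0.1163]
grip_width: 0.0174
pos [ 0.624  -0.0353  0.1163] theta -0.096 w 17.4 F [ 0.3 -0.7 -0.2] t 36.48 | shift [ 0.6 -0.8 53.3] turn to -0.0
```

```bash
python3 -m pendant '[[[0,-1,25],0],[[0,0,18],0],[[0,0,6],0],[[0,0,3],0],[[0,0,0],0],[[0,0,0],0]]' | egrep 'pos|for'
python3 - <<'E'
from h import *
c=snap('scene','s10')
cv2.imwrite('pics/s10c.png',cv2.resize(c['pixels'][130:230,150:270],(720,600),interpolation=cv2.INTER_CUBIC))
E
```

```text
position: [0.6262, -0.0334, 0.0657]
ft_force: [-0.2, 0.1, -1.8]
```

View pics/s10c.png

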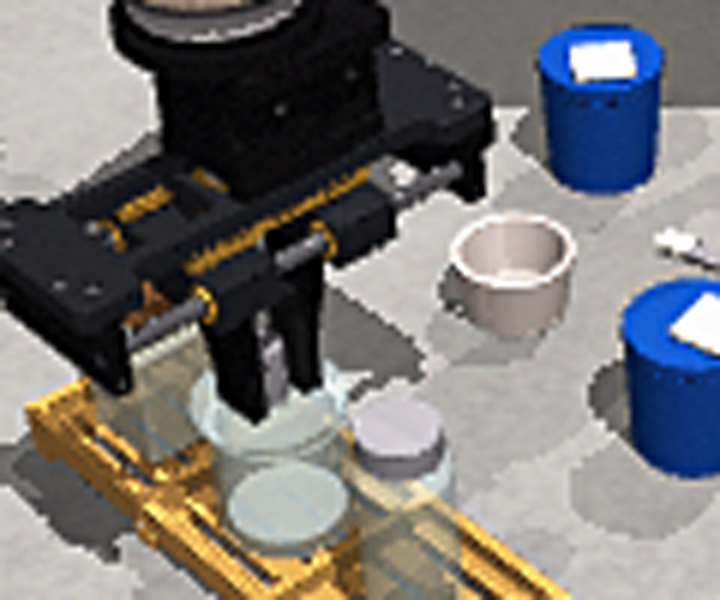

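The lid hovers about 4 mm over the wide jar. The lid's edges are at columns 190–353 and the jar's floor disc is centred at (290,503); I'll compare the two.

Run:
```python
from h import *
c=load('s10')
f=lambda u,v,z: ray(c,u/6+149.5,v/6+129.5,z).round(4)
print('floor',f(290,503,.018)); print('lid',f(271,410,.077))
# predicted columns for jar axis / lid edges
for P in([.6262,-.0334],[.624,-.037],[.624,-.031]):
    print(P,[((proj(c,[*P,z])+.5-[150,130])*6).round(0).tolist() for z in(.018,.069,.076)])
    q=np.array([proj(c,[P[0]+.032*np.cos(a),P[1]+.032*np.sin(a),.076]) for a in np.linspace(0,6.28,60)]); print((q[:,0].min()+.5-150)*6,(q[:,0].max()+.5-150)*6,(q[:,1].max()+.5-130)*6)
```

```text
floor [ 0.6239 -0.0364  0.018 ]
lid [ 0.6312 -0.0306  0.077 ]
[0.6262, -0.0334] [[291.0, 509.0], [278.0, 416.0], [276.0, 403.0]]
195.41330230737515 355.9128047091532 455.83671505522614
[0.624, -0.037] [[289.0, 502.0], [276.0, 410.0], [274.0, 396.0]]
193.5788144466585 353.56637117191735 449.0461541546452
[0.624, -0.031] [[299.0, 509.0], [286.0, 416.0], [284.0, 402.0]]
203.57301408352328 364.03991634835097 455.56725567668707
```

The jar floor reads (0.624, -0.036) and the lid about 3 mm further in +x and +y. I'll shift back 3 mm in each, set it down and release.

```bash
python3 -m pendant '[[[-3,3,0],0],[[0,0,0],0],[[0,0,2],0],[[0,0,0],0]]' | egrep 'pos|for'
python3 -m pendant '[[[0,0,1.5],0],[[0,0,0],0],[[0,0,0],0]]' | egrep 'pos|for'
python3 -m pendant '[[[0,0,0.8],0],[[0,0,0],0],[[0,0,0],0]]' | egrep 'pos|for'
```

```text
position: [0.6223, -0.0361, 0.0628]
ft_force: [-0.4, 0.2, -0.8]
position: [0.6224, -0.0361, 0.0615]
ft_force: [1.2, 0.7, -0.4]
position: [0.6225, -0.0361, 0.0611]
ft_force: [-0.3, 0.2, 2.4]
```

```bash
python3 -m pendant '[[[0,0,0],0],[[0,0,0],0],[[0,0,0],0],[[0,0,0],0]]' 50 | egrep 'wid'
python3 -m pendant '[[[0,0,-20],0],[[0,0,-40],0],[[-5,0,-20],0],[[-35,-15,0],0],[[-45,-20,0],0],[[-45,-25,0],0],[[-30,-20,0],0],[[0,0,0],0]]' 85 | egrep 'pos'
python3 to.py .4678 .054 .12
```

```text
grip_width: 0.0466
position: [0.4669, 0.0603, 0.1405]
pos [0.4669 0.0603 0.1405] theta -0.093 w 84.9 F [-0.  -0.9 -0.2] t 40.02 | shift [ 1.7  6.2 55. ] turn to 0.2
```

```bash
python3 -m pendant '[[[1,6,40],0],[[0,0,45],0],[[0,0,0],0],[[0,0,0],0]]' | egrep 'pos|for'
python3 to.py .4678 .054 .045
```

```text
position: [0.4724, 0.0523, 0.0565]
ft_force: [0.2, 0.9, -1.0]
pos [0.4724 0.0523 0.0565] theta -0.096 w 85.3 F [ 0.2  0.9 -1. ] t 40.52 | shift [-4.8 -1.3 45.9] turn to 0.0
```

```bash
python3 -m pendant '[[[-4,-1,0],0],[[0,0,0],0],[[0,0,25],0],[[0,0,21],0],[[0,0,0],0],[[0,0,0],0]]' | egrep 'pos|for'
python3 -m pendant '[[[0,0,0],0],[[0,0,0],0],[[0,0,0],0],[[0,0,0],0],[[0,0,0],0],[[0,0,0],0]]' 0 15 | egrep 'pos|for|wid'
python3 -m pendant '[[[0,0,-5],0],[[0,0,-10],0],[[0,0,0],0]]' | egrep 'pos|for|wid'
python3 to.py .642 .150 .14
```

```text
position: [0.4678, 0.054, 0.0106]
ft_force: [-0.5, -0.4, 0.1]
position: [0.4675, 0.054, 0.01]
ft_force: [-0.3, 0.2, 3.5]
grip_width: 0.0602
position: [0.4677, 0.054, 0.0255]
ft_force: [0.5, 0.2, -0.5]
grip_width: 0.0601
pos [0.4677 0.054  0.0255] theta -0.095 w 60.1 F [ 0.5  0.2 -0.5] t 42.4 | shift [ 164.5 -112.1  -79.8] turn to 0.0
```

```bash
python3 -m pendant '[[[0,-10,-40],0],[[0,-45,-40],0],[[15,-45,0],0],[[45,-12,0],0],[[50,0,0],0],[[40,0,0],0],[[14,0,0],0],[[0,0,0],0]]' | egrep 'pos|wid'
python3 to.py .642 .150 .046
```

```text
position: [0.6404, 0.1498, 0.1041]
grip_width: 0.0603
pos [0.6404 0.1498 0.1041] theta -0.096 w 60.3 F [ 0.3  0.1 -0.7] t 43.4 | shift [ 1.7 -0.4 92.6] turn to 0.0
```

Checking the canister's position by segmentation before lowering (no picture viewed).

Run:
```python
from fit import *
for n in('top0','scene0'):
    c=load(n); V=cv2.GaussianBlur(c['pixels'],(3,3),0).max(2); p0=np.array([.6485,.2385])
    # top disc dark
    m=(V<(75)).astype(np.uint8); u,v=proj(c,[*p0,.045]).astype(int); w=np.zeros_like(m); w[v-35:v+35,u-35:u+35]=1
    model=lambda p: circ(p,.0405,.09)
    q=np.array([proj(c,P) for P in circ(p0,.0405,.09)]).astype(int); print(n,V[q[:,1].min():q[:,1].max(),q[:,0].mean().astype(int)][::3])
    g=cv2.GaussianBlur(c['pixels'],(3,3),0).astype(float).mean(2)
    # maximise contrast ring: outside minus inside along lid rim upper half
    def score(p):
        a=np.array([proj(c,P) for P in circ(p,.043,.09)],np.float32);b=np.array([proj(c,P) for P in circ(p,.038,.09)],np.float32)
        s=lambda q:cv2.remap(g.astype(np.float32),q[:,0].reshape(-1,1),q[:,1].reshape(-1,1),1)
        return float((s(a)-s(b)).mean())
    best_=max((score([x,y]),x,y) for x in np.arange(.63,.68,.002) for y in np.arange(.22,.26,.002)); print(best_)
```

```text
top0 [ 85  67  68  66  93 133 113  63  67  66  66  52]
(20.877685546875, np.float64(0.648), np.float64(0.24000000000000002))
scene0 [169 177  79  79  76 129 190 122  81  80  81]
(48.15202713012695, np.float64(0.662), np.float64(0.24800000000000003))
```

Canister is about 90 mm or more from the target, so that's fine. Lowering and releasing the cup.

```bash
python3 -m pendant '[[[2,0,40],0],[[0,0,35],0],[[0,0,12],0],[[0,0,4],0],[[0,0,1],0],[[0,0,0],0],[[0,0,0],0]]' | egrep 'pos|for'
python3 -m pendant '[[[0,0,1.2],0],[[0,0,0],0],[[0,0,0],0]]' | egrep 'pos|for'
```

```text
position: [0.6438, 0.1498, 0.0138]
ft_force: [-0.5, -0.2, -0.6]
position: [0.6432, 0.1498, 0.0115]
ft_force: [0.5, 0.3, -0.1]
```

```bash
python3 -m pendant '[[[0,0,1.2],0],[[0,0,0],0],[[0,0,0],0]]' | egrep 'pos|for'
python3 -m pendant '[[[0,0,0],0],[[0,0,0],0],[[0,0,0],0],[[0,0,0],0]]' 84 | egrep 'wid'
python3 -m pendant '[[[0,0,-20],0],[[0,0,-40],0],[[0,0,-50],0],[[-40,0,-30],0],[[-50,-30,0],0],[[-50,-40,0],0],[[-30,-40,0],0],[[0,0,0],0]]' | egrep 'pos|for'
python3 - <<'E'
from h import *
c=snap('scene','s11'); t=snap('top','t11')
cv2.imwrite('pics/s11c.png',np.hstack([cv2.resize(c['pixels'][90:290,140:330],(475,500),interpolation=cv2.INTER_CUBIC),cv2.resize(t['pixels'][100:250,205:295],(300,500),interpolation=cv2.INTER_CUBIC)]))
E
```

```text
position: [0.6431, 0.1498, 0.0103]
ft_force: [0.7, -0.2, -0.2]
grip_width: 0.0832
position: [0.4833, 0.277, 0.152]
ft_force: [0.6, -0.1, 0.3]
```

View pics/s11c.png

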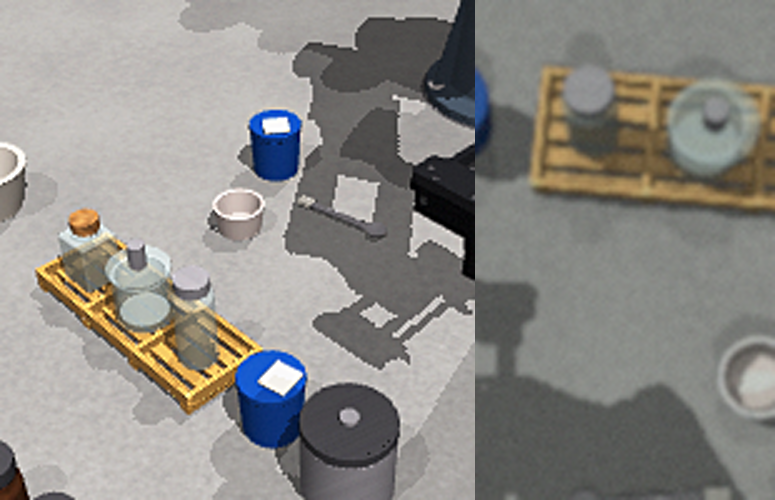

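Final view: the jars stand upright in their bays, the lid knob is at (137,253) over the wide jar, the cup is at (270,395) between rack and canister, and the ramekin and spoon look undisturbed. Numerical check next.

Run:
```python
from fit import *
c=load('s11');t=load('t11')
S=lambda u,v,z: ray(c,u/2.5+139.5,v/2.5+89.5,z)[:2]
T=lambda u,v,z: ray(t,(u-475)/3.3333+204.5,v/3.3333+99.5,z)[:2]
def rf(p):
    d=np.array(p)-[.6244,-.0374]; y=-.096; return (np.array([[np.cos(y),np.sin(y)],[-np.sin(y),np.cos(y)]])@d).round(4)
for n,p in(('sq cork S',S(85,214,.092)),('tall cap S',S(192,277,.114)),('tall cap T',T(590,84,.114)),('lid knob S',S(137,246,.102)),('lid knob T',T(717,109,.102)),('jar floor S',S(145,311,.018)),('lid disc T',T(712,129,.074)),('lid disc S',S(138,268,.074)),
  ('canister S',S(349,420,.09)),('ram S',S(238,204,.034))): print(n,p.round(4),'rack',rf(p))
H,Sa,V=cv2.split(cv2.cvtColor(c['pixels'],cv2.COLOR_BGR2HSV)); b=((H>100)&(H<130)&(Sa>110)).astype(np.uint8); b[:215]=0
k=max(cv2.findContours(b,0,1)[0],key=cv2.contourArea); b[:]=0; cv2.fillPoly(b,[k],1)
r=best(c,cupm,b,[.643,.150],[.006,.006]); print('cup',r,rf(r[0]))
# bystander shift check: before/after patch correlation
a=load('scene0')['pixels']
for n,x,y in(('ram',235,174),('spoon',275,176)):
    tp=a[y-16:y+16,x-18:x+18]; w=c['pixels'][y-30:y+30,x-32:x+32]; m=cv2.minMaxLoc(cv2.matchTemplate(w,tp,cv2.TM_CCOEFF_NORMED)); print(n,m[1],np.array(m[3])-[14,14])
o=robot.get_obs(); print(o['time'],o['position'])
```

```text
sq cork S [ 0.6163 -0.1222] rack [ 0.     -0.0852]
tall cap S [0.6331 0.048 ] rack [0.0005 0.0858]
tall cap T [0.6346 0.0462] rack [0.0022 0.0842]
lid knob S [ 0.6253 -0.0343] rack [0.0006 0.0032]
lid knob T [ 0.6209 -0.0388] rack [-0.0034 -0.0017]
jar floor S [ 0.6258 -0.0355] rack [0.0012 0.0021]
lid disc T [ 0.6159 -0.0372] rack [-0.0085 -0.0006]
lid disc S [ 0.6261 -0.0365] rack [0.0016 0.001 ]
canister S [0.6578 0.2449] rack [0.0062 0.2842]
ram S [ 0.451  -0.0699] rack [-0.1695 -0.049 ]
cup (array([-0.7599, -1.8015]), np.float64(3661.0), np.uint64(3661)) [-1.2088 -1.8887]
ram 0.9808205366134644 [0 0]
spoon 0.19359229505062103 [0 0]
46.625 [0.48609016 0.27477483 0.15162729]
```

Run:
```python
from h import *
c=load('s11'); p=ray(c,270/2.5+139.5,375/2.5+89.5,.066)[:2]; d=p-[.6244,-.0374]; y=-.096
print(p,d[0]*np.cos(y)+d[1]*np.sin(y),-d[0]*np.sin(y)+d[1]*np.cos(y),np.hypot(*(p-[.6578,.2449])))
print(order.hand_in())
```

```text
[0.64470179 0.14923585] 0.0023187759669939835 0.18772247410566553 0.09655667913224163
the job is handed in; nothing more can be done
None
```

I handed the job in at 46.6 s. The three jars stand in their bays with the lid on the wide jar, and the snack cup is in the gap next to the canister. The hand-in reports no verdict.

**Where things ended up (rack frame):**

| Thing | x (mm) | y (mm) |
|---|---|---|
| Square jar | 0 | -85 |
| Wide jar | 1 | 2 |
| Tall jar | 1 to 2 | 84 to 86 |
| Snack cup | 2 | 188 |

- **Lid:** it sits level on the wide jar, within about 2 mm of centre in the scene camera. In the top camera the knob read about 6 mm from the scene camera's jar position, and its rougher reading of the glass disc about 10 mm, which is right at the limit. I trusted the scene camera, because the top view reads a few mm short in x.
- **Cup:** it is about 97 mm from the canister, centre to centre. My automatic silhouette check on the cup failed because its mask took in something else, so the position is from a hand-picked pixel.
- **Bystanders:** the ramekin had not moved. The spoon's image match gave no usable result because a shadow lay over it, but by eye its handle end was within about a pixel of its start.

**What went wrong on the way:** the first grasp of the square jar slipped and the first grasp of the wide jar closed on air. The reported height turned out to be about 37 mm too low, which I found with a gentle touch on the table and corrected for. No jar or cup tipped in any of the pictures.

I used all 16 pictures.

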